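# Lift the loaded vial rack out of the autosampler drawer and hold it level

## Task

Take the vial rack by its carrying handle and lift it, level and with all its vials standing in it, straight up out of the open autosampler drawer, then finish holding it still and level about 10 cm above its place, so that I can wipe the condensation out of the bay underneath: do not put it down or let go. Handle it gently: the acrylic handle has gone brittle and cracks under a hard squeeze (more than 50 N), so grip it lightly, do not press the rack down into the drawer, and keep the fingers off the glass vials. Leave everything else where it is.

Things in the scene. Friction and masses are not known exactly. Their poses are not given: they have to be found in the camera images.
- rack: Vial rack to lift: white acrylic, 128 (its x) x 86 (its y) mm, 102 mm high over its handle, about 0.3 kg loaded. Perforated top plate 30 mm up, two rows of five 16 mm holes (y -24 and +24 mm, x -44 to 44 mm in steps of 22), six vials loose in them. An arched handle runs along x over the middle. Stands in either bay of the drawer, x along the drawer's pull. Origin: centre of its underside; z up.
- rack_handle (a point): Middle of the rack handle's straight bar, 95 mm above the rack's underside. The bar is flat-sided, 10 mm thick (rack y), 14 mm tall, 118 mm long (rack x) between two end uprights 26 mm wide. The vial caps end 42 mm below this point. Brittle acrylic: it cracks if squeezed between the pads with more than 50 N; 25 N holds it well.
- autosampler: Autosampler fixed on the bench: dark and white box, 400 (its x) x 320 (y) x 180 mm high, origin at the centre of its underside, front at x -200 mm. Its sample drawer stands locked open: floor 60 mm above the bench, front panel at x -351 to -363 mm, 95 mm high. Two bays side by side centred at x -285, y -50 and +50 mm, each 132 x 90 mm, lips 10 to 12 mm high (2 mm play round the rack).
- vial0: Amber glass vial with black screw cap, 15 mm across, 48 mm high, 12 g, standing loose in a hole of the rack, foot 5 mm above the rack's underside, so its lowest 25 mm are inside the rack. Origin: centre of its foot; z up.
- vial1: Amber glass vial with black screw cap, 15 mm across, 48 mm high, 12 g, standing loose in a hole of the rack, foot 5 mm above the rack's underside, so its lowest 25 mm are inside the rack. Origin: centre of its foot; z up.
- vial2: Amber glass vial with black screw cap, 15 mm across, 48 mm high, 12 g, standing loose in a hole of the rack, foot 5 mm above the rack's underside, so its lowest 25 mm are inside the rack. Origin: centre of its foot; z up.
- vial3: Amber glass vial with black screw cap, 15 mm across, 48 mm high, 12 g, standing loose in a hole of the rack, foot 5 mm above the rack's underside, so its lowest 25 mm are inside the rack. Origin: centre of its foot; z up.
- vial4: Amber glass vial with black screw cap, 15 mm across, 48 mm high, 12 g, standing loose in a hole of the rack, foot 5 mm above the rack's underside, so its lowest 25 mm are inside the rack. Origin: centre of its foot; z up.
- vial5: Amber glass vial with black screw cap, 15 mm across, 48 mm high, 12 g, standing loose in a hole of the rack, foot 5 mm above the rack's underside, so its lowest 25 mm are inside the rack. Origin: centre of its foot; z up.
- plate: Bystander: clear 24-well plate, 128 x 86 x 20 mm, no handle, lying in the other bay of the drawer. Origin: centre of its underside.
- bottle: Bystander: glass reagent bottle with blue cap, 70 mm across, 140 mm high, standing on the bench. Origin: centre of its underside.
- beaker: Bystander: empty glass beaker, 68 mm across, 85 mm high, standing on the bench beyond the drawer's front panel. Origin: centre of its underside.
- spanner: Bystander: steel spanner, 140 mm long, lying on the bench beyond the drawer's front panel. Origin: under its middle.
- column: Bystander: steel chromatography column, a 9 mm tube with 16 mm end fittings, 178 mm long over its plugs, lying on the bench. Origin: under its middle.
- cap_box: Bystander: open cardboard box of black caps, 100 x 70 x 32 mm. Origin: centre of its underside.
- tip_box: Bystander: grey box with white lid, 120 x 85 x 68 mm. Origin: centre of its underside.

How it is judged (in metres and radians):
On the way, in this order (a step that is already met when the one before it is completed fails the run):
1. the rack is held by its handle, still seated in the drawer (contact force between the fingers and rack above 4 N and height (world z) of rack below 0.08 m), for 0.1 s.
2. the rack hangs from the fingers clear of the drawer, level (height (world z) of rack above 0.1 m and angle between rack's own z axis and vertical below 0.14 rad and contact force between rack and autosampler below 0.05 N), for 0.2 s.
At the end, for the whole second after the job is handed in: The rack hangs in the fingers over its own bay (within 40 mm), 70 mm or more above its seat and within 150 mm of where it stood, touching nothing of the autosampler, level within 5 degrees, at rest (under 20 mm/s, 0.1 rad/s), all six vials standing in their holes (height (world z) of rack above 0.13 m and distance of rack from where it was at the start of the episode below 0.15 m and x of rack in the frame of autosampler between -0.33 and -0.24 m and horizontal distance between rack and plate between 0.06 and 0.14 m and angle between rack's own z axis and vertical below 0.087 rad and linear speed of rack below 0.02 m/s and angular speed of rack below 0.1 rad/s and contact force between the fingers and rack above 4 N and contact force between rack and autosampler below 0.05 N and z of vial0 in the frame of rack between 0 and 0.012 m and z of vial1 in the frame of rack between 0 and 0.012 m and z of vial2 in the frame of rack between 0 and 0.012 m and z of vial3 in the frame of rack between 0 and 0.012 m and z of vial4 in the frame of rack between 0 and 0.012 m and z of vial5 in the frame of rack between 0 and 0.012 m and angle between each of vial0, vial1, vial2, vial3, vial4, vial5's own z axis and vertical below 0.25 rad); the arm keeps its last pose, push and grip.
It fails at once if the brittle handle is squeezed with more than 50 N by each finger (100 N for the two contacts together) (contact force between the fingers and rack above 100 N).
It fails at once if the rack is pressed down or dragged in the drawer with more than 25 N (contact force between rack and autosampler above 25 N).
It fails at once if the rack is tipped more than 15 degrees (angle between rack's own z axis and vertical above 0.26 rad).
It fails at once if the robot pushes on a glass vial (contact force between any of the fingers, the arm and vial0 above 2 N or contact force between any of the fingers, the arm and vial1 above 2 N or contact force between any of the fingers, the arm and vial2 above 2 N or contact force between any of the fingers, the arm and vial3 above 2 N or contact force between any of the fingers, the arm and vial4 above 2 N or contact force between any of the fingers, the arm and vial5 above 2 N).
It fails at once if something else is moved by more than 20 mm (distance of any of plate, bottle, beaker, spanner, column, cap_box, tip_box from where it was at the start of the episode above 0.02 m).
It also fails if it takes over 34 s, if anything falls off the work surface, if the arm or the gripper's body presses on something with over 40 N, if the wrist force passes 120 N, or if a joint passes its speed limit or range.

## Robot

A 6-joint arm with a two-finger parallel gripper is mounted at the origin on the work surface. World frame = base frame: x ahead of the robot, y to its left, z up, the work surface at z = 0. Lengths are in m, angles in degrees, forces in N, time in s.
With the tool pointing down it reaches from about 0.4 to 0.825 m from the base axis. Payload 7 kg.
Tool frame: the origin (TCP) lies midway between the tips of the shut fingers; the grasp point (between the pads) lies r.tcp_to_grasp behind it (r.tcp_to_grasp is the distance from the TCP to the grasp point, in m); x points along the fingers, y is the direction in which the jaws open and shut, and the axes are right-handed (so a half turn about x gives the same grasp; the last joint's range is limited). The gripper opens to 88 mm and grips with 3 to 60 N. Pads are 19 mm wide; open, the fingers measure 130 mm over their backs; the gripper's body (78 mm by 193 mm) begins 47 mm behind the grasp point.
Start: joints at [-52.649, 20.546, 0.682, 0, -70.136, -16.507], TCP at [0.24, -0.631, 0.227] pointing down, gripper open.
Joint ranges: [-176.03, 176.03], [-82.01, 121.73], [-58.28, 71.71], [-173.87, 95.51], [-174.79, -0.11], [-173.66, 173.66]. Speed limits (degrees/s): [136.94, 136.94, 172.46, 180, 180, 180].

## Interface

Orientations are given as [roll, pitch, yaw] about the fixed x, y, z axes, in that order (R = Rz(yaw) Ry(pitch) Rx(roll)).
In Python, from plant import r gives the robot as it stands.
- The arm moves only by the tool carry_out, never from a script. Its argument "moves" is a list of rows, each a list of 7 numbers: the shift along the world's x, y, z in mm, then the turn, a rotation vector about the world's x, y, z in rad, then the opening in per cent of the stroke, from 0 (shut) to 100 (fully open). In form: [[x, y, z, wx, wy, wz, claw], ...]. A call has 1 to 5 rows; each row is the pose to reach, as a shift and turn from the pose commanded when the call began; what a row does not reach only later rows make up. A row lasts 1/10 s, in which the tool goes at most 50 mm and 8.59 degrees, less where a joint would pass 70% of its speed; a pose out of reach is approached as far as the arm can. A call with a gripper value outside its range is refused whole. The fingers move at their own pace and stop on an object; "squeeze" is the grip in N (left out, the last holds). Time passes only in rows, so rows that repeat a pose let the fingers close. It gives the time, the measured TCP pose, the force and the opening at its end, in the units of the state.
- r.get_state(): the state, without advancing time (a new reading comes with each control period).
- r.capture(name): name is "side" or "top" or "wrist"; returns the picture (420x560x3 uint8, blue, green, red); there is no depth.
- r.camera_params(name): a dict with "K" (3x3 intrinsics, pixels), "rvec" (rotation vector, rad) and "tvec" (3), from world to camera coordinates, as OpenCV has them. Camera axes: x right, y down, z forward; pixel columns grow to the right and rows downward; lengths in m; the calibration is good to about 2 mm. A picture is of the moment at which its call begins: read the wrist's pose just before it. camera_params takes no time and is no camera call; for the wrist camera it gives the pose at the moment of the call.
- r.close_job(): hands the job in, once; it reports no verdict.
The state is a dict: "time_s": time; "joints": joint angles; "qd": joint speeds; "joint_torque": joint torques, N m; "tcp_pos": TCP position; "eef_rot": TCP orientation; "contact_force": force on the tool from outside, world axes, zero at the start; "moment": the same for the moment, N m; "gripper_width": finger opening in m.
Only numpy, scipy, OpenCV 4.12 (cv2) and the standard library are available. Lean on these libraries where they do the work, as an engineer would, in place of code of your own. Each camera call takes 0.05 s, during which the arm holds its last target. There are 200 camera calls.

## Working session

There is one attempt and no reset: what is moved stays moved. The work goes in short steps, Python scripts to look and compute and a tool call to move; the robot and the scene stay as the last step left them, time stands still between calls to the robot, and variables do not carry over. Pictures are saved under pics/ and viewed, about 8 in all and at most 12, crops included, and the job is handed in when it is done.

Besides the shell and the picture viewer there is one more tool, called after ">>>" in YAML: its name, and indented under it one key for each argument. carry_out: Moves the arm, as the interface text tells. Its arguments: {"type":"object","properties":{"moves":{"type":"array"},"squeeze":{"type":"number"}},"required":["moves"]}

```bash
mkdir -p pics; python3 - <<'E'
from plant import r
import cv2,numpy as np
print(r.get_state(), r.tcp_to_grasp)
for n in("top","side"):
    p=r.camera_params(n);print(n,p)
    cv2.imwrite(f"pics/{n}0.png",r.capture(n))
E
```

```text
{'time_s': 0.0, 'joints': array([-5.26481448e+01,  2.05915156e+01,  6.33452662e-01, -2.10273579e-02,
       -7.01366427e+01, -1.65062424e+01]), 'qd': array([ 0.02743544, -0.02070957,  0.03058846,  0.019743  ,  0.00853216,
       -0.01330544]), 'joint_torque': array([-3.16033482e-03, -5.82722425e+01,  2.93044192e+01,  6.99734151e+00,
        6.67826651e-03, -1.71478664e-04]), 'tcp_pos': array([ 0.23999111, -0.63035976,  0.2256165 ]), 'eef_rot': array([ 94.71828048,  89.90325281, 115.55673228]), 'contact_force': array([-0.4694243 , -0.2545382 ,  0.27804976]), 'moment': array([ 0.03125799,  0.00071845, -0.0111192 ]), 'gripper_width': 0.08750802228420655} 0.0188
top {'K': array([[392.40508374,   0.        , 288.86001443],
       [  0.        , 392.40508374, 212.26944097],
       [  0.        ,   0.        ,   1.        ]]), 'rvec': array([ 2.15412807, -2.18304812,  0.09026369]), 'tvec': array([-0.02165261,  0.55351466,  0.95520966])}
side {'K': array([[442.46196528,   0.        , 274.9062183 ],
       [  0.        , 442.46196528, 215.65488942],
       [  0.        ,   0.        ,   1.        ]]), 'rvec': array([ 0.77887477, -2.41803886,  1.32123313]), 'tvec': array([0.41951691, 0.29551483, 0.99536455])}
```

View pics/top0.png

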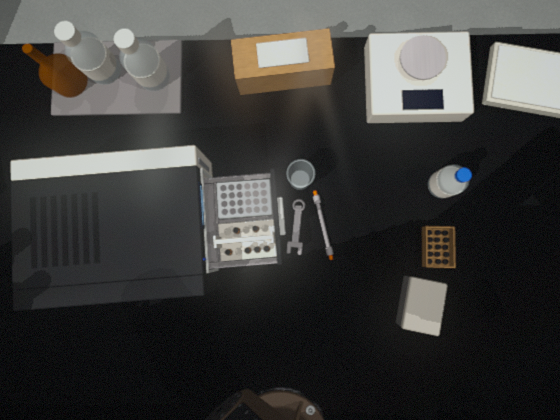

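View pics/side0.png

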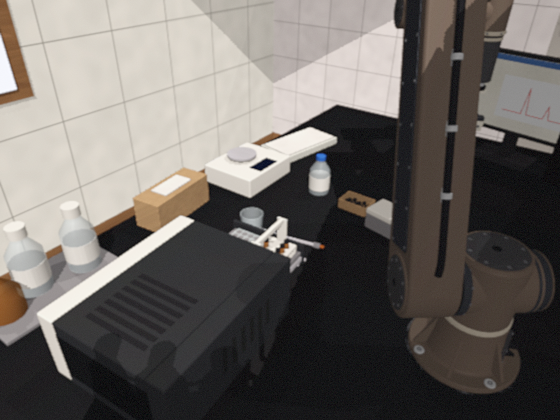

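The top view shows the rack in the nearer bay (about 247,242), the plate beyond it at (245,199), and the autosampler on the left. I'll enlarge both.

```bash
python3 - <<'E'
import cv2,numpy as np
a=cv2.imread("pics/top0.png")[165:275,190:300]; b=cv2.imread("pics/side0.png")[205:280,220:330]
a=cv2.resize(a,None,fx=5,fy=5,interpolation=cv2.INTER_CUBIC);cv2.imwrite("pics/topc.png",a)
b=cv2.resize(b,None,fx=6,fy=6,interpolation=cv2.INTER_CUBIC);cv2.imwrite("pics/sidec.png",b)
E
```

```text
(no output)
```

View pics/topc.png

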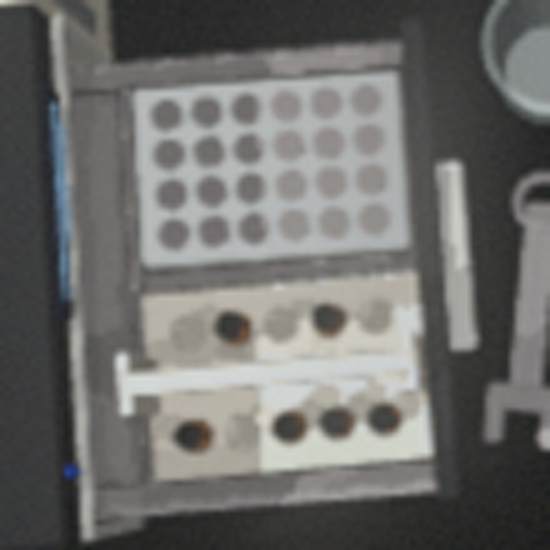

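View pics/sidec.png

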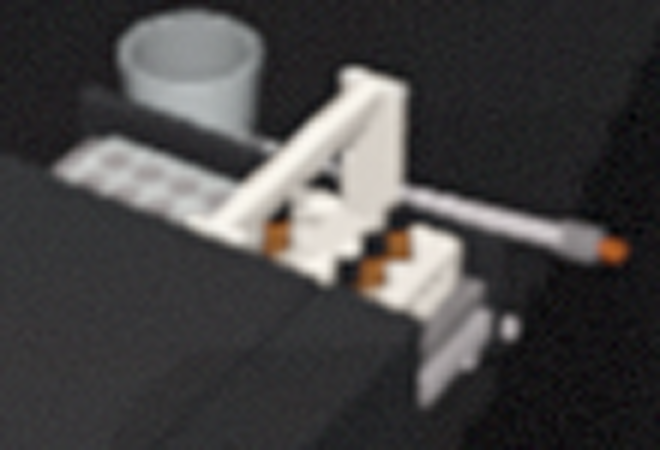

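Bar ends in the top crop are at about (121,384) and (416,366). Rack plate corners are (140,295), (415,270), (435,458), (155,480). Well-plate corners are (133,90), (398,70), (412,245), (143,268).

```bash
cat >h.py <<'E'
from plant import r
import cv2,numpy as np
def ray(n,uv,z,p=None):
    p=p or r.camera_params(n); R=cv2.Rodrigues(p["rvec"])[0]; c=-R.T@p["tvec"]
    d=R.T@np.linalg.inv(p["K"])@np.array([*uv,1.]); return c+d*(z-c[2])/d[2]
def proj(n,X,p=None):
    p=p or r.camera_params(n); return cv2.projectPoints(np.float64(X).reshape(-1,1,3),p["rvec"],p["tvec"],p["K"],None)[0].reshape(-1,2)
E
python3 - <<'E'
from h import *
np.set_printoptions(precision=4,suppress=True)
t=lambda u,v,z:ray("top",(190+(u-2)/5,165+(v-2)/5),z)
def s(name,P):
    print(name,np.array(P)[:,:2].tolist() and np.round(P,4)[:,:2].tolist(),"mean",np.mean(P,0))
A,B=t(121,384,.162),t(416,366,.162); s("bar",[A,B]);d=A-B;print(np.linalg.norm(d),np.degrees(np.arctan2(d[1],d[0])))
for n,c,z in(("rack",[(140,295),(415,270),(435,458),(155,480)],.09),("plate",[(133,90),(398,70),(412,245),(143,268)],.08)):
    P=[t(*q,z) for q in c];s(n,P)
    for i,j in((0,1),(3,2)):
        d=P[i]-P[j];print(np.linalg.norm(d),np.degrees(np.arctan2(d[1],d[0])))
# side check: bar's far end top
sd=lambda u,v,z:ray("side",(220+(u-2.5)/6,205+(v-2.5)/6),z)
print("side far upright top",sd(372,83,.162))
from scipy.spatial.transform import Rotation as Ro
e=r.get_state()["eef_rot"];print(Ro.from_euler("xyz",e,degrees=True).as_matrix())
print("wrist",r.camera_params("wrist"))
E
```

```text
bar [[0.48, 0.1311], [0.486, 0.0047]] mean [0.483  0.0679 0.162 ]
0.12656680483840446 92.73219896459022
rack [[0.5229, 0.137], [0.5328, 0.0085], [0.4455, -0.0], [0.4371, 0.1297]] mean [0.4846 0.0688 0.09  ]
0.12889755263479943 94.42555832248497
0.12995260398231048 93.7410719161505
plate [[0.6215, 0.1427], [0.6293, 0.0162], [0.5455, 0.0103], [0.5363, 0.1375]] mean [0.5831 0.0767 0.08  ]
0.12666435215220315 93.52156583439216
0.12757215367011224 94.11502283778353
side far upright top [0.4872 0.0121 0.162 ]
[[-0.0006 -0.3557  0.9346]
 [ 0.0014  0.9346  0.3557]
 [-1.      0.0015 -0.0001]]
wrist {'K': array([[341.06  ,   0.    , 281.9931],
       [  0.    , 341.06  , 210.8836],
       [  0.    ,   0.    ,   1.    ]]), 'rvec': array([-1.6851, -2.4439, -0.3405]), 'tvec': array([ 0.6726, -0.0337,  0.392 ])}
```

Rack centre is about (0.484, 0.068) with yaw about 93.8°, and the bar agrees. I'll go to above the handle: +244, +698, +75 mm with a +1.272 rad turn.

>>> carry_out:
  moves:
    - [12,35,15,0,0,0.064,100]
    - [24,70,30,0,0,0.128,100]
    - [36,105,45,0,0,0.192,100]
    - [48,140,60,0,0,0.256,100]
    - [61,175,75,0,0,0.32,100]
  squeeze: 22

```text
time_s: 0.6
tcp_pos: [0.3012, -0.4543, 0.3017]
eef_rot: [86.1, 90.0, 125.4]
contact_force: [1.1, 0.1, 0.4]
gripper_width: 0.088
```

>>> carry_out:
  moves:
    - [12,35,0,0,0,0.064,100]
    - [24,70,0,0,0,0.128,100]
    - [36,105,0,0,0,0.192,100]
    - [48,140,0,0,0,0.256,100]
    - [61,175,0,0,0,0.32,100]

```text
time_s: 1.1
tcp_pos: [0.3621, -0.2793, 0.3014]
eef_rot: [38.6, 90.0, 96.2]
contact_force: [0.9, 0.1, 0.1]
gripper_width: 0.0876
```

>>> carry_out:
  moves:
    - [12,35,0,0,0,0.064,100]
    - [24,70,0,0,0,0.128,100]
    - [36,105,0,0,0,0.192,100]
    - [48,140,0,0,0,0.256,100]
    - [61,175,0,0,0,0.32,100]

```text
time_s: 1.6
tcp_pos: [0.423, -0.1043, 0.3016]
eef_rot: [-27.0, 90.0, 49.0]
contact_force: [0.8, 0.4, -0.6]
gripper_width: 0.0878
```

>>> carry_out:
  moves:
    - [12,35,0,0,0,0.064,100]
    - [24,70,0,0,0,0.128,100]
    - [36,105,0,0,0,0.192,100]
    - [48,140,0,0,0,0.256,100]
    - [61,173,0,0,0,0.312,100]

```text
time_s: 2.1
tcp_pos: [0.4841, 0.0688, 0.3015]
eef_rot: [39.8, 90.0, 133.7]
contact_force: [0.3, -1.1, -0.1]
gripper_width: 0.0875
```

```bash
python3 - <<'E'
from h import *
from scipy.spatial.transform import Rotation as Ro
np.set_printoptions(precision=4,suppress=True)
s=r.get_state();p=r.camera_params("wrist");np.savez("w1.npz",**p)
cv2.imwrite("pics/w1.png",cv2.resize(r.capture("wrist"),None,fx=1.4,fy=1.4))
print(s["time_s"],s["tcp_pos"],s["joints"],s["contact_force"]);print(Ro.from_euler("xyz",s["eef_rot"],degrees=True).as_matrix())
E
```

```text
2.1 [0.4841 0.0688 0.3015] [ 31.1757   0.2157 -14.8927  -0.0096 -74.8937 -27.2744] [ 0.2622 -1.0667 -0.1035]
[[-0.0001 -0.9977 -0.068 ]
 [ 0.0001 -0.068   0.9977]
 [-1.      0.0001  0.0001]]
```

View pics/w1.png

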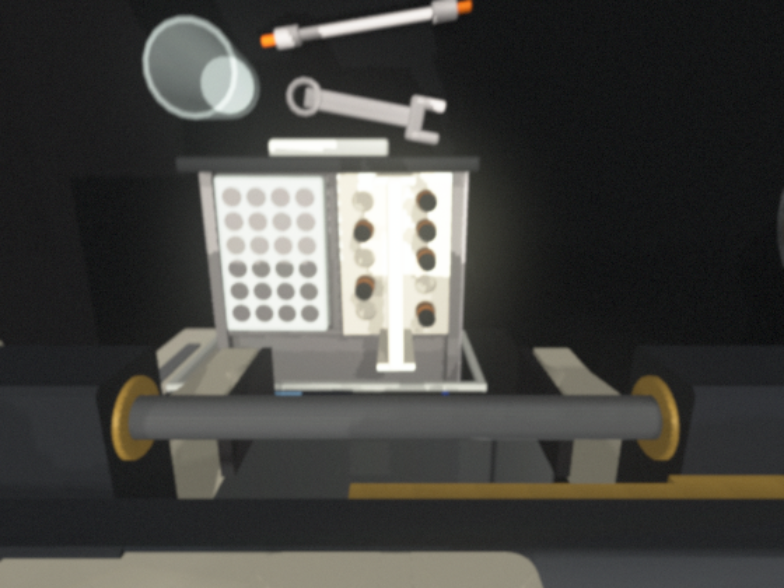

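The wrist view shows the handle bar vertical, running from about (395,367) to (395,178), with both fingers open on either side. I'll check against the calibration.

```bash
python3 - <<'E'
from h import *
np.set_printoptions(precision=4,suppress=True)
p=dict(np.load("w1.npz"))
f=lambda u,v,z:ray("w",(u/1.4,v/1.4),z,p)
for q in((395.5,368),(395.5,330),(394.5,180)):print(q,f(*q,.162))
C=[f(*q,.09) for q in((343,333),(450,333),(452,172),(337,172))];print(np.array(C),np.mean(C,0))
# predicted bar for rack (0.484,0.068) yaw 93.8
a=np.radians(93.8);e=np.array([np.cos(a),np.sin(a),0])
for l in(.059,-.059):print(proj("w",np.array([.484,.068,.162])+l*e,p)*1.4)
E
```

```text
(395.5, 368) [0.4781 0.1323 0.162 ]
(395.5, 330) [0.48   0.1049 0.162 ]
(394.5, 180) [0.4872 0.0084 0.162 ]
[[0.521  0.1367 0.09  ]
 [0.4329 0.1307 0.09  ]
 [0.4443 0.0025 0.09  ]
 [0.5305 0.0084 0.09  ]] [0.4822 0.0696 0.09  ]
[[393.0859 360.4884]]
[[393.2663 181.1519]]
```

Both cameras agree: bar middle at about (0.483, 0.069), yaw about 94°. Descending.

>>> carry_out:
  moves:
    - [-1,0,-40,0,0,0,100]
    - [-1,0,-80,0,0,0,100]
    - [-1,0,-115,0,0,0,100]
    - [-1,0,-145,0,0,0,100]
    - [-1,0,-155,0,0,0,100]
  squeeze: 10

```text
time_s: 2.65
tcp_pos: [0.4811, 0.0663, 0.1435]
eef_rot: [109.0, 89.7, -157.3]
contact_force: [0.4, 0.2, -0.3]
gripper_width: 0.088
```

>>> carry_out:
  moves:
    - [0,0,-5,0,0,0,100]
    - [0,0,-10,0,0,0,100]
    - [0,0,-10,0,0,0,100]

```text
time_s: 2.95
tcp_pos: [0.4836, 0.0674, 0.1372]
eef_rot: [-66.9, 89.9, 26.8]
contact_force: [0.4, 0.5, -0.6]
gripper_width: 0.0875
```

```bash
python3 - <<'E'
from h import *
np.set_printoptions(precision=4,suppress=True)
s=r.get_state();print(s["time_s"],s["tcp_pos"],s["contact_force"])
w=cv2.resize(r.capture("wrist"),(400,300));b=cv2.resize(r.capture("side")[190:290,220:353],(400,300),interpolation=cv2.INTER_CUBIC)
cv2.imwrite("pics/w2.png",np.hstack([w,b]))
E
```

```text
2.95 [0.4836 0.0674 0.1372] [ 0.3912  0.4907 -0.5944]
```

View pics/w2.png

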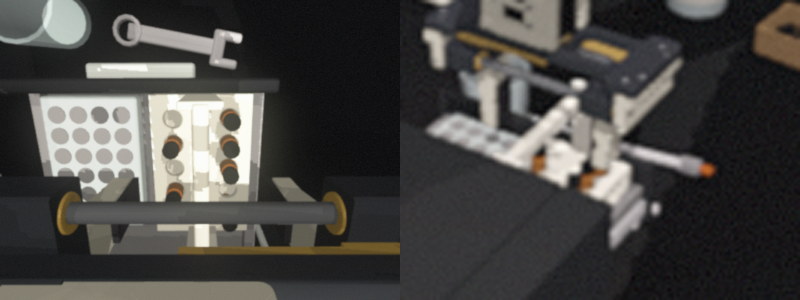

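The bar (about 202 px in the left half) sits midway between the fingers (about 115 and 290). Both fingers are beside the bar and above the vials. Closing lightly.

>>> carry_out:
  moves:
    - [0,0,0,0,0,0,40]
    - [0,0,0,0,0,0,40]
    - [0,0,0,0,0,0,20]
    - [0,0,0,0,0,0,15]
    - [0,0,0,0,0,0,0]
  squeeze: 8

```text
time_s: 3.55
tcp_pos: [0.4832, 0.0672, 0.1366]
eef_rot: [-69.4, 90.0, 24.4]
contact_force: [0.5, 0.2, 0.6]
gripper_width: 0.0533
```

>>> carry_out:
  moves:
    - [0,0,0,0,0,0,0]
    - [0,0,0,0,0,0,0]
    - [0,0,0,0,0,0,0]
    - [0,0,0,0,0,0,0]
    - [0,0,0,0,0,0,0]

```text
time_s: 4.05
tcp_pos: [0.4832, 0.0672, 0.1365]
eef_rot: [157.7, 90.0, -108.6]
contact_force: [-0.8, 0.2, 0.2]
gripper_width: 0.0133
```

>>> carry_out:
  moves:
    - [0,0,0,0,0,0,0]
    - [0,0,0,0,0,0,0]
    - [0,0,0,0,0,0,0]
    - [0,0,0,0,0,0,0]

```text
time_s: 4.45
tcp_pos: [0.483, 0.0672, 0.1364]
eef_rot: [96.2, 90.0, -170.1]
contact_force: [0.4, 0.2, -1.6]
gripper_width: 0.0097
```

>>> carry_out:
  moves:
    - [0,0,0,0,0,0,0]
    - [0,0,0,0,0,0,0]
    - [0,0,0,0,0,0,0]
    - [0,0,0,0,0,0,0]
  squeeze: 25

```text
time_s: 4.85
tcp_pos: [0.483, 0.0671, 0.1364]
eef_rot: [108.4, 90.0, -157.9]
contact_force: [0.7, -0.7, -3.1]
gripper_width: 0.0099
```

It's gripped at 10 mm, which is the bar thickness. Lifting slowly.

>>> carry_out:
  moves:
    - [0,0,1,0,0,0,0]
    - [0,0,3,0,0,0,0]
    - [0,0,6,0,0,0,0]
    - [0,0,9,0,0,0,0]
    - [0,0,12,0,0,0,0]

```text
time_s: 5.35
tcp_pos: [0.4832, 0.0672, 0.1489]
eef_rot: [-72.3, 90.0, 21.4]
contact_force: [-0.4, -0.2, -2.9]
gripper_width: 0.0099
```

```bash
python3 - <<'E'
from h import *
s=r.get_state();print(s["time_s"],s["tcp_pos"],s["contact_force"],s["moment"])
w=cv2.resize(r.capture("wrist"),(400,300));b=cv2.resize(r.capture("side")[190:290,220:353],(400,300),interpolation=cv2.INTER_CUBIC)
cv2.imwrite("pics/w3.png",np.hstack([w,b]))
E
```

```text
5.35 [0.48323496 0.06721896 0.14894939] [-0.38963095 -0.18704469 -2.91336679] [ 0.01260606  0.08726181 -0.02694683]
```

View pics/w3.png

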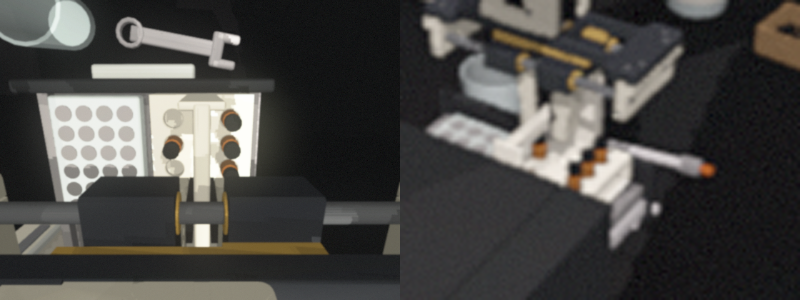

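The rack is rising in the fingers, with about 3 N of load and the vials upright. I'll continue up to about 100 mm, smoothly.

>>> carry_out:
  moves:
    - [0,0,4,0,0,0,0]
    - [0,0,9,0,0,0,0]
    - [0,0,15,0,0,0,0]
    - [0,0,21,0,0,0,0]
    - [0,0,27,0,0,0,0]

```text
time_s: 5.95
tcp_pos: [0.4832, 0.0672, 0.1762]
eef_rot: [-69.6, 90.0, 24.1]
contact_force: [-0.4, -0.0, -1.9]
gripper_width: 0.01
```

>>> carry_out:
  moves:
    - [0,0,6,0,0,0,0]
    - [0,0,12,0,0,0,0]
    - [0,0,18,0,0,0,0]
    - [0,0,24,0,0,0,0]
    - [0,0,30,0,0,0,0]

```text
time_s: 6.45
tcp_pos: [0.4832, 0.0672, 0.2061]
eef_rot: [-89.0, 90.0, 4.7]
contact_force: [-0.2, 0.6, -2.7]
gripper_width: 0.0098
```

>>> carry_out:
  moves:
    - [0,0,6,0,0,0,0]
    - [0,0,12,0,0,0,0]
    - [0,0,18,0,0,0,0]
    - [0,0,24,0,0,0,0]
    - [0,0,29,0,0,0,0]

```text
time_s: 6.95
tcp_pos: [0.4832, 0.0672, 0.2351]
eef_rot: [-75.0, 90.0, 18.8]
contact_force: [-0.7, 0.0, -3.5]
gripper_width: 0.0097
```

>>> carry_out:
  moves:
    - [0,0,2,0,0,0,0]
    - [0,0,2,0,0,0,0]
    - [0,0,2,0,0,0,0]
    - [0,0,2,0,0,0,0]
    - [0,0,2,0,0,0,0]

```text
time_s: 7.45
tcp_pos: [0.483, 0.0671, 0.2363]
eef_rot: [112.1, 90.0, -154.2]
contact_force: [0.8, -0.3, -4.0]
gripper_width: 0.0097
```

```bash
python3 - <<'E'
from h import *
s=r.get_state();print(s["time_s"],s["tcp_pos"],s["contact_force"],s["moment"],s["gripper_width"],s["qd"])
a=r.capture("top")[150:285,170:350];w=cv2.resize(r.capture("wrist"),(400,300));b=cv2.resize(r.capture("side")[150:300,190:390],(400,300),interpolation=cv2.INTER_CUBIC)
cv2.imwrite("pics/w4.png",np.vstack([np.hstack([w,b]),np.hstack([cv2.resize(a,(400,300),interpolation=cv2.INTER_CUBIC),w*0])]))
E
```

```text
7.45 [0.48303751 0.06714177 0.23630781] [ 0.82434591 -0.2761921  -3.9711849 ] [-0.00894471  0.0805178   0.00366498] 0.009659670531741325 [ 0.02077886  0.00888258  0.03859976  0.11641825  0.0434642  -0.06167889]
```

View pics/w4.png

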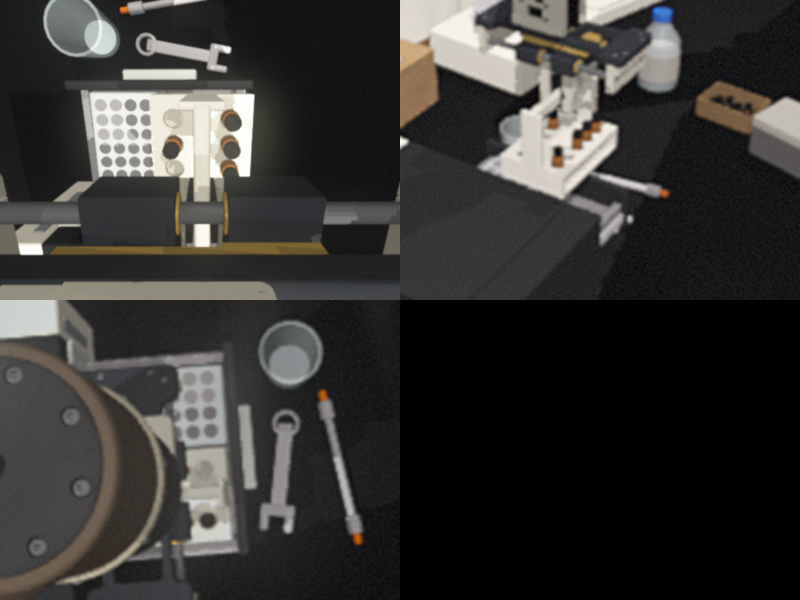

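The side view shows the rack hanging level and clear of the drawer with its vials upright. In the wrist view it hasn't shifted in the grip since lift-off, and the other objects are in place. Handing in.

```bash
python3 -c "
from plant import r
print(r.close_job())"
```

```text
the job is handed in; nothing more can be done
None
```

I lifted the rack by the middle of its handle, straight up out of the drawer. It is now held still and level about 100 mm above its bay, and I handed the job in at about 7.5 s.

- **Grip:** I closed on the bar at 8 N, then held at 25 N. The fingers read 9.7–10 mm apart throughout, which matches the bar.
- **Load and motion:** the last reading showed about 3–4 N hanging from the fingers, the weight of the loaded rack. The joints were practically at rest.
- **Pictures:** the side view shows the rack level and clear of the drawer. The vials I could see stand upright; I could not see all six, because the gripper and handle hide some. The plate, beaker, spanner and column looked where they were.
- **Measurements:** the top and wrist cameras agreed on the rack's position to about 2 mm. I saw no failed or conflicting checks. I judged level by eye rather than measuring the angle, and the hand-in reports no verdict.

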